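Reload the guest-soap chute on the vanity ledge

ROBOT

A 7-joint arm with a two-finger parallel gripper is mounted at the origin on the work surface. World frame = base frame: x ahead of the robot, y to its left, z up, the work surface at z = 0. Lengths are in mm, angles in degrees, forces in N, time in s.
With the tool pointing down it reaches from about 350 to 900 mm from the base axis. Payload 7.2 kg.
Tool frame: the origin (TCP) lies on the front face of the gripper's body, between the roots of the fingers; the fingertips stand bot.tip_reach ahead of it and the grasp point (between the pads) lies 61 mm ahead of it (bot.tip_reach is the distance from the TCP to the fingertips, in mm); z points along the fingers, y is the line along which they close (so a half turn about z gives the same grasp; the last joint's range is limited). The gripper opens to 88 mm and grips with 3 to 60 N. Pads are 20 mm wide; open, the fingers measure 115 mm over their backs; the gripper's body (75 mm by 178 mm) begins 61 mm behind the grasp point.
Start: joints at [-77.303, 23.554, -0.728, 91.456, 0.321, 64.991, -4.71], TCP at [178.609, 598.936, 302.653] pointing down, gripper open.
Joint ranges: [-169.25, 169.25], [-16.82, 113.86], [-84.01, 82.57], [7.8, 145.47], [-59.2, 239.2], [7.22, 106.19], [-163.78, 163.78]. Speed limits (degrees/s): [136.94, 136.94, 172.46, 172.46, 180, 180, 180].

INTERFACE

Orientations are given as [roll, pitch, yaw] about the fixed x, y, z axes, in that order (R = Rz(yaw) Ry(pitch) Rx(roll)).
In Python, from plant import bot gives the robot as it stands. The module is installed in compiled form; this text tells all that it offers.
- The arm moves only by the tool jog_arm, never from a script. Its argument "series" is a list of rows, each a list of 7 numbers: the shift along the tool's x, y, z each as a share of 0.2 m, from -1 to 1, then the turn, a rotation vector about the tool's x, y, z each as a share of 45 degrees, from -1 to 1, then the opening, from 0 (shut) to 1 (fully open). In form: [[x, y, z, wx, wy, wz, grip], ...]. A call has 1 to 20 rows; each row shifts and turns the commanded pose from where the row before left it, along the tool's axes as they then stand; what a row does not reach is not made up. A row lasts 1/8 s, in which the tool goes at most 62.5 mm and 10.7 degrees, less where a joint would pass 70% of its speed; a pose out of reach is approached as far as the arm can. A call with a number of a shift or a turn outside -1 to 1 is refused whole. A call with a gripper value outside its range is refused whole. The fingers move at their own pace and stop on an object; "grip_force" is the grip in N (left out, the last holds). Time passes only in rows, so rows that do not move let the fingers close. It gives the time, the measured TCP pose, the force, the opening and the grip force at its end, in the units of the state.
- bot.read_state(): the state, without advancing time (a new reading comes with each control period).
- bot.camera(name): name is "side" or "top" or "wrist"; returns a dict with "pixels" (480x640x3 uint8, red, green, blue), "vfov" (degrees; the focal length in pixels is half the picture's height over the tangent of half this angle, whatever the lens; pixels are square), "cx", "cy" (the principal point, pixels), "D" ([k1, k2, p1, p2, k3] as OpenCV has them; the pictures are not rectified), "eye" and "attitude" of the camera in the world; the wrist camera has in their place "mount" (4x4, takes a point from camera to tool coordinates, whose origin is the TCP and whose axes are the flange's). Camera axes: x right, y down, z forward; pixel columns grow to the right and rows downward; lengths in mm; the calibration is good to about 2 mm. A picture is of the moment at which its call begins: read the wrist's pose just before it. There is no depth.
- bot.close_job(): hands the job in; it is judged then, once.
Trained networks look in a picture, given as the dict that the camera call returned (one of the last four; its "shot" number tells which), for a name from the list of things; names that differ only in an ending like _2 or _b are one class to them, and where a whole thing is asked for, a point or a joint stands for the part that bears it (a point fixed in the world has none). Each returns a list of dicts, best first, with "conf" (0 to 1); they miss things now and then, are a little off and sometimes report something else, mostly with a low value. They report only what shows in the picture. A call takes as long as a camera call.
- bot.look_for(label, picture): "position" ([row, column] in pixels, amid what is visible of it).
- bot.pinpoint(label, picture): "position" ([row, column] in pixels: a listed point, or the origin of a listed thing).
The state is a dict: "t": time; "joint_positions": joint angles; "qvel": joint speeds; "joint_efforts": joint torques, N m; "eef_pos": TCP position; "ee_rot": TCP orientation; "wrist_force": force on the tool from outside, world axes, zero at the start; "ft_torque": the same for the moment, N m; "grip_width": finger opening in mm; "finger_force": force on a finger pad.
Only numpy, scipy, OpenCV 4.12 (cv2) and the standard library are available. Lean on these libraries where they do the work, as an engineer would, in place of code of your own. Each camera call takes 0.05 s, during which the arm holds its last target. There are 200 camera calls.

TASK

Pick up the round aluminium soap tin and lay it flat in the open loading bay at the upper end of the sloped chute, and let go of it there. Then push it slowly down the runway from behind, under the side lips, until it bears on the sprung escapement stop and presses it in slightly, and draw straight back uphill off the tin before lifting away, so that it stays resting against the stop. Press the stop gently (it must not be rammed), and leave the other things on the ledge alone.

Things in the scene. Friction and masses are not known exactly. Their poses are not given: they have to be found in the camera images.
- tin_center (a point): Loose flat round aluminium soap tin, 60 mm in diameter, 26 mm high, 85 to 160 g, standing flat on the ledge at the start. This point is its centre, 13 mm above its underside; z is its axis.
- runway: Sloped wooden runway of the fixed chute. Origin: on its floor, centre line, mid loading bay, 78 mm above the ledge. x points downhill along the floor (12 degrees below level), y across, z square to the floor. Floor x = -65 to +255 mm, upper end open. Loading bay x = -65 to +45 mm: 80 mm clear width, side walls 14 mm high, open above. The tin does not slide by itself; pushing it takes 0.5 to 2 N.
- channel_mouth (a point): On the runway floor's centre line where the lipped channel begins, 85 mm downhill of the runway's origin; same axes. In the 40 mm before it the 14 mm high walls narrow. From here to the gate: 65 mm clear width; steel lips overhang both sides, underside 29 mm and top 32 mm above the floor, leaving a 45 mm wide slot along the middle through which closed fingers can push the tin.
- gate: Steel end plate, 31 mm high, across the channel's lower end, carrying the escapement stop. Origin: on the runway floor at the plate's uphill face, 249 mm downhill of the runway's origin; same axes. The stop is a dark sleeve with a 20 mm wide round rubber-faced plunger that points uphill. It is damped: 0.2 N per mm/s on top of its spring.
- stop_axis (a point): Where the stop's axis meets the end plate, 13 mm above the runway floor. The plunger's face, unpressed, stands 29 to 64 mm uphill of here, set differently each time and not reported: find it by feel (or sight). Spring: 4 N per mm. It counts as pressed from 2 N and must never get over 14 N from the tin. When the pusher is drawn straight back uphill, it eases back and keeps touching the tin.
- cup: Bystander: chrome toothbrush cup, 74 mm wide, 95 mm high, two brushes in it reaching 180 mm. Origin at the centre of its underside.
- soap_dish: Bystander: frosted glass soap dish with a bar of soap, 104 mm wide, 29 mm high. Origin at the centre of its underside.
- hairbrush: Bystander: round wooden hairbrush lying flat, head 68 mm wide, handle 22 mm wide and 120 mm long towards its -x. Origin under the centre of its head.
- nail_clipper: Bystander: steel nail clipper lying flat, 58 by 13 mm, 12 mm high. Origin at the centre of its underside.

How it is judged (in metres and radians):
On the way, in this order (a step that is already met when the one before it is completed fails the run):
1. the tin lies flat in the loading bay (within 35 mm of its middle) and has been let go (x of tin_center in the frame of runway between -0.035 and 0.035 m and y of tin_center in the frame of runway between -0.013 and 0.013 m and z of tin_center in the frame of runway between 0.009 and 0.016 m and angle between the z axis of tin_center and the z axis of runway, either way round below 0.06 rad and contact force between tin and the fingers below 0.05 N), for 0.2 s.
2. the tin is pushed against the stop with at least 2 N (contact force between tin and gate above 2 N), for 0.1 s.
At the end, for the whole second after the job is handed in: The tin lies flat on the runway under the lips (within about 4.5 degrees, not lifted more than 4 mm), at rest, still touching the stop's plunger with at least 0.05 N, and the fingers are clear of it (contact force between tin and gate above 0.05 N and x of tin_center in the frame of runway above 0.14 m and z of tin_center in the frame of runway below 0.017 m and angle between the z axis of tin_center and the z axis of runway, either way round below 0.08 rad and linear speed of tin below 0.01 m/s and contact force between tin and the fingers below 0.05 N).
It fails at once if the tin is pressed on the stop with more than 14 N (contact force between tin and gate above 14 N).
It fails at once if a bystander is moved by more than 20 mm (distance of any of cup, soap_dish, hairbrush, nail_clipper from where it was at the start of the episode above 0.02 m).
It also fails if it takes over 58 s, if anything falls off the work surface, if the arm or the gripper's body presses on something with over 40 N, if the wrist force passes 120 N, or if a joint passes its speed limit or range.

## Working session

There is one attempt and no reset: what is moved stays moved. The work goes in short steps, Python scripts to look and compute and a tool call to move; the robot and the scene stay as the last step left them, time stands still between calls to the robot, and variables do not carry over. Pictures are saved under pics/ and viewed, at most 10 in all, crops included, and the job is handed in when it is done.

Besides the shell and the picture viewer there is one more tool, called by a JSON object that holds its "api" and its "payload", one argument or row to a line. jog_arm: Moves the arm, as the interface text tells. Shift numbers are shares of 0.2 m and turn numbers shares of 45 degrees, none past 1 either way. Its arguments: {"type":"object","properties":{"series":{"type":"array"},"grip_force":{"type":"number"}},"required":["series"]}

```bash
mkdir -p pics; cat > h.py <<'E'
import numpy as np, cv2
from scipy.spatial.transform import Rotation as R
from plant import bot
def K(p):
    f=240/np.tan(np.radians(p["vfov"])/2); return np.array([[f,0,p["cx"]],[0,f,p["cy"]],[0,0,1.]])
def Rt(a):
    a=np.array(a,float)
    return a if a.shape==(3,3) else R.from_euler('xyz',a,degrees=True).as_matrix()
def cam(p,st=None):
    if "mount" in p and p["mount"] is not None:
        M=np.array(p["mount"]); T=np.eye(4); T[:3,:3]=Rt(st["ee_rot"]); T[:3,3]=st["eef_pos"]; W=T@M
        return W[:3,3],W[:3,:3]
    return np.array(p["eye"],float),Rt(p["attitude"])
def ray(p,rc,st=None):
    u=cv2.undistortPoints(np.array([[[rc[1],rc[0]]]],float),K(p),np.array(p["D"],float))[0,0]
    e,A=cam(p,st); d=A@np.array([u[0],u[1],1]); return e,d/np.linalg.norm(d)
def atz(p,rc,z,st=None):
    e,d=ray(p,rc,st); return e+d*(z-e[2])/d[2]
def tri(rays):
    A=np.zeros((3,3));b=np.zeros(3)
    for e,d in rays:
        P=np.eye(3)-np.outer(d,d);A+=P;b+=P@e
    return np.linalg.solve(A,b)
def proj(p,X,st=None):
    e,A=cam(p,st); c=(np.atleast_2d(X)-e)@A
    return cv2.projectPoints(c,np.zeros(3),np.zeros(3),K(p),np.array(p["D"],float))[0][:,0]
def shot(n,name):
    st=bot.read_state(); p=bot.camera(n); cv2.imwrite(f"pics/{name}.png",p["pixels"][:,:,::-1]); return p,st
E
cat > a.py <<'E'
from h import *
np.set_printoptions(precision=1,suppress=True)
print(bot.read_state(), bot.tip_reach)
P={}
for n in("top","side"):
    p,st=shot(n,n+"0"); P[n]=p
    print(n,{k:v for k,v in p.items() if k!="pixels"})
    for l in["tin_center","runway","channel_mouth","gate","stop_axis","cup","soap_dish","hairbrush","nail_clipper"]:
        r=bot.pinpoint(l,p)
        for q in r[:2]: print(n,l,np.array(q["position"]),round(q["conf"],2))
        if r: P[n,l]=r[0]["position"]
for l in["tin_center","runway","channel_mouth","gate","stop_axis","cup","soap_dish","hairbrush","nail_clipper"]:
    if ("top",l) in P and ("side",l) in P: print(l,tri([ray(P[n],P[n,l]) for n in("top","side")]))
cv2.imwrite("pics/both.png",cv2.resize(np.vstack([P["top"]["pixels"],P["side"]["pixels"]])[:,:,::-1],None,fx=.625,fy=.625))
E
python3 a.py
```

```text
{'t': 0.0, 'joint_positions': array([-77.3,  23.6,  -0.7,  91.5,   0.3,  65. ,  -4.7]), 'qvel': array([-0. , -0. ,  0.1,  0. , -0. ,  0. ,  0.1]), 'joint_efforts': array([ -0. , -58.8,   0.6, -29.1,  -0.1,   0. ,   0. ]), 'eef_pos': array([178.5, 598.6, 301.8]), 'ee_rot': array([-179.9,    0. ,  163.4]), 'wrist_force': array([-0.3,  0.4, -0. ]), 'ft_torque': array([ 0.,  0., -0.]), 'finger_force': 0.0, 'grip_width': 87.80784877511084} 80.0
top {'vfov': 44.40842607755208, 'cx': 316.4948594778222, 'cy': 252.94542871024512, 'D': array([-0.1,  0. ,  0. ,  0. ,  0. ]), 'eye': array([ 508.7,  -14.1, 1395.6]), 'attitude': array([-178.2,    0.3,  -91.3]), 'shot': 1}
top tin_center [279.3 464.6] 0.83
top runway [245.5 304.3] 0.82
top channel_mouth [256.1 268.7] 0.92
top gate [270.7 200.8] 0.82
top stop_axis [272.8 200.2] 0.62
top cup [154.2 364.6] 0.88
top cup [273.2 199.5] 0.55
top hairbrush [344.4 173.9] 0.79
top nail_clipper [192.8 437.8] 0.66
side {'vfov': 56.403546799611796, 'cx': 315.74000433321817, 'cy': 241.6274244357576, 'D': array([-0.,  0.,  0.,  0.,  0.]), 'eye': array([ 161.6, -556.5,  745.2]), 'attitude': array([-133.8,   -0.7,  -34.3]), 'shot': 2}
side tin_center [412.4 397.1] 0.56
side tin_center [261.9 432.4] 0.33
side runway [240.2 311.9] 0.6
side channel_mouth [226.  289.8] 0.82
side gate [207.7 243.6] 0.78
side stop_axis [205.4 246.2] 0.57
side cup [264.2 431.6] 0.88
side cup [242.2 313.3] 0.5
side soap_dish [188.7 321.6] 0.75
side soap_dish [209.9 241.2] 0.28
side hairbrush [223.3 170.5] 0.68
side hairbrush [206.2 244.6] 0.3
side nail_clipper [334.3 457.1] 0.74
tin_center [ 480.7 -354.7   13.2]
runway [563.2  21.6  75.5]
channel_mouth [547.1  99.4  66.7]
gate [514.9 265.2  21.2]
stop_axis [515.1 262.   30.8]
cup [ 786.8 -128.8    0.9]
hairbrush [342.5 336.7  -0.1]
nail_clipper [ 688.3 -298.9    7.3]
```

View pics/both.png

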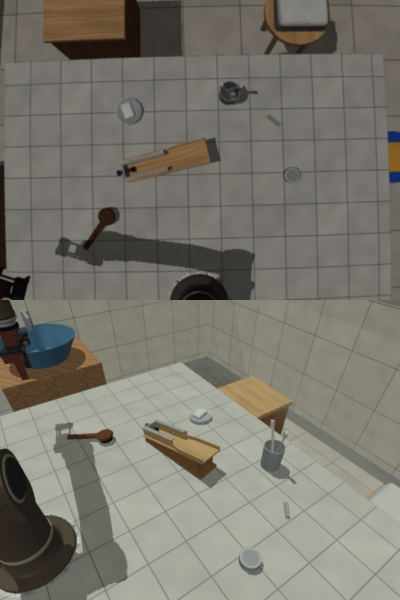

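```bash
cat > c.py <<'E'
from h import *
np.set_printoptions(precision=1,suppress=True)
o=np.array([563.2,21.6,78]);m=np.array([547.1,99.4,78-85*np.sin(np.radians(12))]);g=np.array([514.9,265.2,78-249*np.sin(np.radians(12))])
d=g-o; yaw=np.degrees(np.arctan2(d[1],d[0])); print(yaw,np.linalg.norm(m-o),np.linalg.norm(d),m,g)
E
python3 c.py
```

```text
101.21491468465358 81.3902146100261 253.68087046592726 [547.1  99.4  60.3] [514.9 265.2  26.2]
```

The picture shows the tin alone at top (279,465), the chute at top (245–272, 200–305) with its upper end to the right, and the bystanders clear of both. The network points agree. Next I'll plan the move to above the tin.

```bash
cat > plan.py <<'E'
from h import *
def plan(way, p0=None, e0=None):
    """way: list of (pos, euler, nrows, grip); prints rows, shift in axes at the row's start"""
    st=bot.read_state(); p=np.array(st["eef_pos"] if p0 is None else p0,float); A=Rt(st["ee_rot"] if e0 is None else e0)
    for q,e,n,g in way:
        q=np.array(q,float); B=Rt(e); rv=R.from_matrix(A.T@B).as_rotvec(degrees=True)
        step=(q-p)/n
        for i in range(n):
            A_i=A@R.from_rotvec(rv*i/n,degrees=True).as_matrix()
            r=np.r_[(A_i.T@step)/200, rv/n/45]
            print("["+",".join(f"{x:.3f}".rstrip('0').rstrip('.') if abs(x)>.0005 else "0" for x in r)+f",{g}],",end="")
        p=q;A=B
    print()
E
python3 -c "
from plan import *
plan([((540,120,300),(180,0,90),11,1),((481,-355,260),(180,0,11.2),9,1)],e0=(180,0,163.4))"
```

```text
[-0.22,-0.162,0.001,0,0,0.148,1],[-0.237,-0.135,0.001,0,0,0.148,1],[-0.251,-0.107,0.001,0,0,0.148,1],[-0.262,-0.077,0.001,0,0,0.148,1],[-0.269,-0.046,0.001,0,0,0.148,1],[-0.272,-0.014,0.001,0,0,0.148,1],[-0.272,0.017,0.001,0,0,0.148,1],[-0.268,0.049,0.001,0,0,0.148,1],[-0.261,0.08,0.001,0,0,0.148,1],[-0.25,0.11,0.001,0,0,0.148,1],[-0.235,0.138,0.001,0,0,0.148,1],[-0.264,-0.033,0.022,0,0,0.195,1],[-0.266,0.008,0.022,0,0,0.195,1],[-0.262,0.048,0.022,0,0,0.195,1],[-0.251,0.087,0.022,0,0,0.195,1],[-0.235,0.125,0.022,0,0,0.195,1],[-0.213,0.159,0.022,0,0,0.195,1],[-0.187,0.19,0.022,0,0,0.195,1],[-0.156,0.216,0.022,0,0,0.195,1],[-0.121,0.237,0.022,0,0,0.195,1],
```

{"api": "jog_arm", "payload": {
  "series": [
    [-0.22, -0.162, 0, 0, 0, 0.148, 1],
    [-0.237, -0.135, 0, 0, 0, 0.148, 1],
    [-0.251, -0.107, 0, 0, 0, 0.148, 1],
    [-0.262, -0.077, 0, 0, 0, 0.148, 1],
    [-0.269, -0.046, 0, 0, 0, 0.148, 1],
    [-0.272, -0.014, 0, 0, 0, 0.148, 1],
    [-0.272, 0.017, 0, 0, 0, 0.148, 1],
    [-0.268, 0.049, 0, 0, 0, 0.148, 1],
    [-0.261, 0.08, 0, 0, 0, 0.148, 1],
    [-0.25, 0.11, 0, 0, 0, 0.148, 1],
    [-0.235, 0.138, 0, 0, 0, 0.148, 1],
    [-0.264, -0.033, 0.022, 0, 0, 0.195, 1],
    [-0.266, 0.008, 0.022, 0, 0, 0.195, 1],
    [-0.262, 0.048, 0.022, 0, 0, 0.195, 1],
    [-0.251, 0.087, 0.022, 0, 0, 0.195, 1],
    [-0.235, 0.125, 0.022, 0, 0, 0.195, 1],
    [-0.213, 0.159, 0.022, 0, 0, 0.195, 1],
    [-0.187, 0.19, 0.022, 0, 0, 0.195, 1],
    [-0.156, 0.216, 0.022, 0, 0, 0.195, 1],
    [-0.121, 0.237, 0.022, 0, 0, 0.195, 1]
  ]
}}

```text
t: 3.5
eef_pos: [482.0, -356.7, 263.0]
ee_rot: [180.0, -0.0, 10.9]
wrist_force: [1.1, 0.4, -0.3]
grip_width: 87.6
finger_force: 0.0
```

```bash
cat > w.py <<'E'
from plan import *
np.set_printoptions(precision=1,suppress=True)
p,st=shot("wrist","w1"); s=bot.read_state()
print(s["t"],s["eef_pos"],s["ee_rot"],st["eef_pos"],s["qvel"],p["mount"])
for q in bot.pinpoint("tin_center",p)[:2]: print(q, atz(p,q["position"],13,st))
plan([((481,-355,84),(180,0,11.2),6,1)])
E
python3 w.py
```

```text
3.55 [ 478.9 -363.6  263.1] [179.7   0.1  10.1] [ 482.  -356.7  263. ] [-3.  -3.5 -0.3  4.   4.7 -0.7  2.7] [[  0.   -1.   -0.3  71.1]
 [  1.    0.    0.    0.6]
 [ -0.   -0.3   1.  -81.1]
 [  0.    0.    0.    1. ]]
{'position': [226.4, 323.2], 'conf': 0.84} [ 480.4 -358.2   13. ]
[0.003,-0.005,0.149,0.001,0,-0.002,1],[0.003,-0.005,0.149,0.001,0,-0.002,1],[0.003,-0.005,0.149,0.001,0,-0.002,1],[0.003,-0.005,0.149,0.001,0,-0.002,1],[0.003,-0.005,0.149,0.001,0,-0.002,1],[0.002,-0.005,0.149,0.001,0,-0.002,1],
```

{"api": "jog_arm", "payload": {
  "series": [
    [0, 0, 0.1, 0, 0, 0, 1],
    [0, 0, 0.2, 0, 0, 0, 1],
    [0, 0, 0.2, 0, 0, 0, 1],
    [0, 0, 0.1, 0, 0, 0, 1],
    [0, 0, 0, 0, 0, 0, 1],
    [0, 0, 0, 0, 0, 0, 1]
  ]
}}

```text
t: 4.35
eef_pos: [482.6, -355.5, 144.1]
ee_rot: [179.9, -0.1, 11.2]
wrist_force: [-1.1, 0.4, 0.3]
grip_width: 88.1
finger_force: 0.0
```

```bash
sed -i 's/"w1"/"w2"/' w.py; python3 w.py
```

```text
4.4 [ 482.6 -355.6  144.4] [179.9  -0.1  11.2] [ 482.6 -355.5  144.1] [ 0.2 -0.2 -0.  -0.  -0.  -0.1  0.1] [[  0.   -1.   -0.3  71.1]
 [  1.    0.    0.    0.6]
 [ -0.   -0.3   1.  -81.1]
 [  0.    0.    0.    1. ]]
{'position': [266.0, 325.1], 'conf': 0.97} [ 480.1 -358.5   13. ]
[-0.001,-0.001,0.05,0,0,0,1],[-0.001,-0.001,0.05,0,0,0,1],[-0.001,-0.001,0.05,0,0,0,1],[-0.001,-0.001,0.05,0,0,0,1],[-0.001,-0.001,0.05,0,0,0,1],[-0.001,-0.001,0.05,0,0,0,1],
```

{"api": "jog_arm", "payload": {
  "series": [
    [-0.014, 0.007, 0.05, 0, 0, 0, 1],
    [0, 0, 0.1, 0, 0, 0, 1],
    [0, 0, 0.1, 0, 0, 0, 1],
    [0, 0, 0.05, 0, 0, 0, 1],
    [0, 0, 0, 0, 0, 0, 1],
    [0, 0, 0, 0, 0, 0, 0.5],
    [0, 0, 0, 0, 0, 0, 0.3],
    [0, 0, 0, 0, 0, 0, 0.3],
    [0, 0, 0, 0, 0, 0, 0.3],
    [0, 0, 0, 0, 0, 0, 0.3]
  ],
  "grip_force": 20
}}

```text
t: 5.7
eef_pos: [479.7, -357.3, 83.2]
ee_rot: [180.0, -0.0, 11.2]
wrist_force: [0.6, 0.4, 1.1]
grip_width: 59.8
finger_force: 20.0
```

```bash
cat >> h.py <<'E'
def frame(o,phi):
    f=np.radians(phi);a=np.radians(12);c,s=np.cos,np.sin
    x=np.array([c(f)*c(a),s(f)*c(a),-s(a)]);n=np.array([s(a)*c(f),s(a)*s(f),c(a)])
    y=np.cross(n,x); return np.array(o,float),x,y,n
def toolpose(F,X):
    """TCP pose with tool y = -runway x, tool z into floor, at runway coords X"""
    o,x,y,n=F; A=np.c_[-y,-x,-n]
    return o+X[0]*x+X[1]*y+X[2]*n, R.from_matrix(A).as_euler('xyz',degrees=True)
E
cat > p2.py <<'E'
from plan import *
np.set_printoptions(precision=1,suppress=True)
F=frame((563.2,21.6,78),101.2)
q,e=toolpose(F,(-5,0,83+110)); print(q,e)
s=bot.read_state();p=s["eef_pos"]
plan([(p+[0,0,170],(180,0,11.2),5,.3),(q+[0,0,0],e,11,.3),(q,e,2,.3)],e0=(180,0,11.2))
E
python3 p2.py
```

```text
[556.4  56.2 267.8] [168.    0.   11.2]
[0,0,-0.17,0,0,0,0.3],[0,0,-0.17,0,0,0,0.3],[0,0,-0.17,0,0,0,0.3],[0,0,-0.17,0,0,0,0.3],[0,0,-0.17,0,0,0,0.3],[0.071,-0.178,-0.007,-0.024,0,0,0.3],[0.071,-0.177,-0.01,-0.024,0,0,0.3],[0.071,-0.177,-0.013,-0.024,0,0,0.3],[0.071,-0.177,-0.017,-0.024,0,0,0.3],[0.071,-0.177,-0.02,-0.024,0,0,0.3],[0.071,-0.176,-0.023,-0.024,0,0,0.3],[0.071,-0.176,-0.027,-0.024,0,0,0.3],[0.071,-0.175,-0.03,-0.024,0,0,0.3],[0.071,-0.175,-0.033,-0.024,0,0,0.3],[0.071,-0.174,-0.037,-0.024,0,0,0.3],[0.071,-0.173,-0.04,-0.024,0,0,0.3],[0,0,0,0,0,0,0.3],[0,0,0,0,0,0,0.3],
```

{"api": "jog_arm", "payload": {
  "series": [
    [0, 0, -0.1, 0, 0, 0, 0.3],
    [0, 0, -0.2, 0, 0, 0, 0.3],
    [0, 0, -0.2, 0, 0, 0, 0.3],
    [0, 0, -0.2, 0, 0, 0, 0.3],
    [0, 0, -0.15, 0, 0, 0, 0.3],
    [0.071, -0.178, -0.007, -0.024, 0, 0, 0.3],
    [0.071, -0.177, -0.01, -0.024, 0, 0, 0.3],
    [0.071, -0.177, -0.013, -0.024, 0, 0, 0.3],
    [0.071, -0.177, -0.017, -0.024, 0, 0, 0.3],
    [0.071, -0.177, -0.02, -0.024, 0, 0, 0.3],
    [0.071, -0.176, -0.023, -0.024, 0, 0, 0.3],
    [0.071, -0.176, -0.027, -0.024, 0, 0, 0.3],
    [0.071, -0.175, -0.03, -0.024, 0, 0, 0.3],
    [0.071, -0.175, -0.033, -0.024, 0, 0, 0.3],
    [0.071, -0.174, -0.037, -0.024, 0, 0, 0.3],
    [0.071, -0.173, -0.04, -0.024, 0, 0, 0.3],
    [0, 0, 0, 0, 0, 0, 0.3],
    [0, 0, 0, 0, 0, 0, 0.3],
    [0, 0, 0, 0, 0, 0, 0.3]
  ]
}}

```text
t: 8.07
eef_pos: [556.8, 55.0, 268.3]
ee_rot: [168.1, -0.0, 11.0]
wrist_force: [0.5, 0.8, 0.1]
grip_width: 59.5
finger_force: 20.0
```

```bash
cat > w3.py <<'E'
from plan import *
np.set_printoptions(precision=1,suppress=True)
p,st=shot("wrist","w3"); s=bot.read_state()
print(s["t"],s["eef_pos"],s["ee_rot"],s["qvel"])
for l,z in(("runway",78),("channel_mouth",60.3),("gate",26.2),("stop_axis",38.9),("tin_center",None)):
  for q in bot.pinpoint(l,p)[:2]: print(l,np.array(q["position"]),q["conf"], atz(p,q["position"],z,st) if z else "")
F=frame((563.2,21.6,78),101.2);o,x,y,n=F
pts=[o+X*x+Y*y+Z*n for X,Y,Z in[(-65,40,14),(-65,-40,14),(45,40,14),(45,-40,14),(85,32.5,14),(85,-32.5,14),(85,22.5,32),(85,-22.5,32),(249,22.5,31),(249,-22.5,31),(0,0,0),(85,0,0)]]
im=p["pixels"][:,:,::-1].copy()
for u in proj(p,pts,st): cv2.circle(im,tuple(int(v) for v in u),3,(0,0,255),1)
cv2.imwrite("pics/w3o.png",im)
E
python3 w3.py
```

```text
8.125 [556.8  55.  268.2] [168.1  -0.   11. ] [ 0.1  0.1 -0.3 -0.2 -0.1 -0.1  0.1]
runway [235.9 318.9] 0.63 [566.1  18.9  78. ]
runway [ 36.7 473.1] 0.5 [752. -78.  78.]
channel_mouth [240.5 222.2] 0.69 [546.3  98.3  60.3]
gate [246.5  45.7] 0.85 [510.1 253.2  26.2]
stop_axis [248.4  31.8] 0.88 [511.3 257.6  38.9]
stop_axis [249.5  47.2] 0.74 [512.  245.3  38.9]
tin_center [298.8 321.3] 0.57
```

View pics/w3o.png

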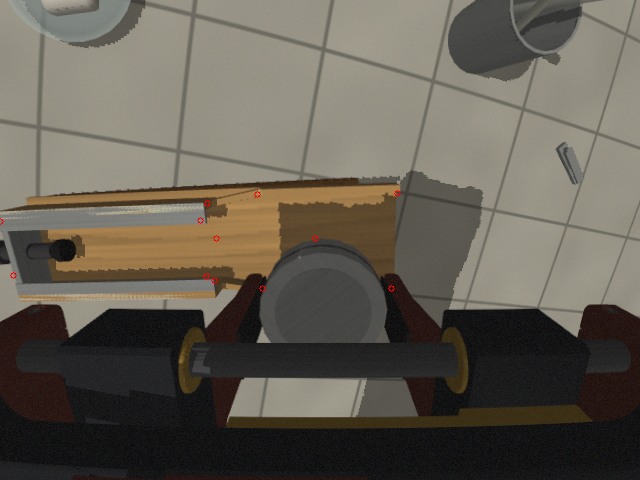

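The wrist picture shows the held tin at about (300,322), the mouth near (240,215), and the plunger tip at about (250,70). My overlay is a few mm off across the lower end, so I'll fit the frame to all the points.

```bash
cat > fit.py <<'E'
from plan import *
from scipy.optimize import least_squares
import sys
np.set_printoptions(precision=1,suppress=True)
P={}
for n in("top","side","wrist"):
    st=bot.read_state();p=bot.camera(n);D={}
    for l,X in(("runway",(0,0,0)),("channel_mouth",(85,0,0)),("gate",(249,0,0)),("stop_axis",(249,0,13))):
        r=bot.pinpoint(l,p)
        if r and r[0]["conf"]>.5: D[X]=r[0]["position"]
    P[n]=(p,st,D)
def res(v,ns):
    o,x,y,m=frame((v[0],v[1],78),v[2]); out=[]
    for n in ns:
        p,st,D=P[n]
        for X,rc in D.items():
            u=proj(p,o+X[0]*x+X[1]*y+X[2]*m,st)[0]; out+=list(u-np.array(rc)[::-1])
    return out
for ns in(["top"],["side"],["wrist"],["top","side","wrist"]):
    s=least_squares(res,[563,21,101],args=(ns,),loss="soft_l1"); print(ns,s.x,np.array(s.fun))
v=s.x
F=frame((v[0],v[1],78),v[2]);o,x,y,n=F
def ov(name,box,sc):
    p,st,_=P[name]; a,b,c,d=box
    im=cv2.resize(p["pixels"][a:b,c:d,::-1],None,fx=sc,fy=sc,interpolation=cv2.INTER_CUBIC)
    for L in([(85,22.5,32),(249,22.5,31)],[(85,-22.5,32),(249,-22.5,31)],[(-65,40,14),(45,40,14)],[(-65,-40,14),(45,-40,14)],[(-65,40,0),(-65,-40,0)]):
        q=(proj(p,[o+X*x+Y*y+Z*n for X,Y,Z in L],st)-[c,a])*sc
        cv2.line(im,tuple(int(t) for t in q[0]),tuple(int(t) for t in q[1]),(0,0,255),1)
    return im
a=ov("wrist",(170,310,0,420),1.9);b=ov("top",(210,300,180,320),4)
b=cv2.copyMakeBorder(b,0,0,0,max(0,a.shape[1]-b.shape[1]),cv2.BORDER_CONSTANT)[:330,:a.shape[1]]
cv2.imwrite("pics/fit.png",np.vstack([a,b]))
E
python3 fit.py
```

```text
['top'] [567.6  16.8 102.1] [ 2.4 -0.2 -2.7  0.2]
['side'] [560.7  20.5 101.1] [ 1.2  3.  -1.1 -1.8  1.9  1.  -2.9 -3.1]
['wrist'] [564.   16.6 103.2] [ 1.9 -0.3  3.6  0.4 -3.6 -1.  -1.4  4.5]
['top', 'side', 'wrist'] [564.3  17.1 103.3] [ 2.3  1.3 -2.7  2.4  3.4  3.3  0.  -0.9  0.9  2.9 -3.9 -1.1  1.3 -0.7
  3.   0.1 -4.2 -1.2 -2.   4.4]
```

View pics/fit.png

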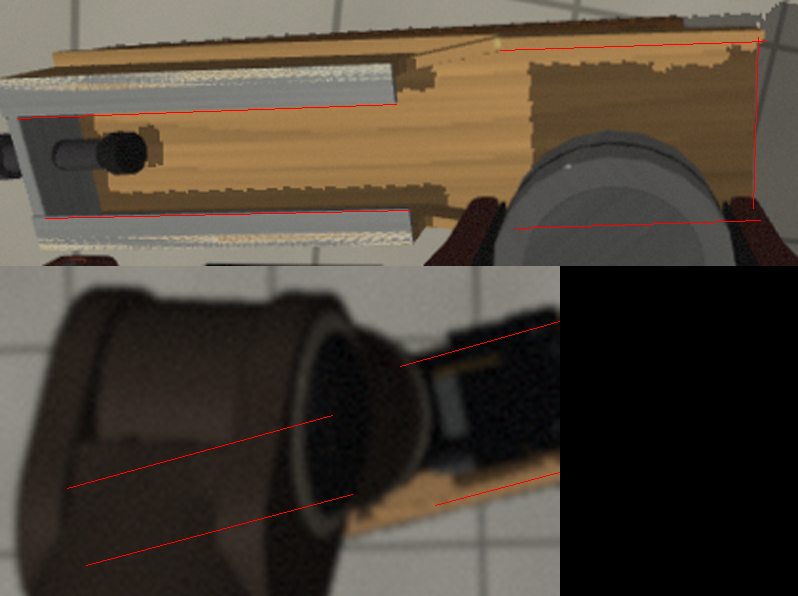

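```bash
cat > p3.py <<'E'
from plan import *
import sys
np.set_printoptions(precision=2,suppress=True)
F=frame((564.3,17.1,78),103.3);o,x,y,n=F
def rc(P): d=np.array(P)-o; return np.array([d@x,d@y,d@n])
if __name__=="__main__":
    p,st=shot("wrist","w4")
    e,d=ray(p,(249,77),st); # intersect plane runway y=0
    t=((o-e)@y)/(d@y); print("plunger via y=0",rc(e+t*d))
    P=o+13*n; t=((P-e)@n)/(d@n); print("plunger via z=13",rc(e+t*d))
    t=((P+10*n-e)@n)/(d@n); print("z=23",rc(e+t*d))
    s=bot.read_state(); print(rc(s["eef_pos"]),s["t"])
    a=toolpose(F,(0,0,150));b=toolpose(F,(0,0,88))
    plan([(a[0],a[1],4,.3),(b[0],b[1],5,.3)])
E
python3 p3.py
```

```text
plunger via y=0 [214.65  -0.     5.51]
plunger via z=13 [208.58  -2.06  13.  ]
z=23 [200.46  -4.8   23.  ]
[ -0.3   -2.06 194.  ] 9.175
[-0.002,0,0.055,-0.001,0.002,-0.012,0.3],[-0.002,0,0.055,-0.001,0.002,-0.012,0.3],[-0.002,0,0.055,-0.001,0.002,-0.012,0.3],[-0.002,0,0.055,-0.001,0.002,-0.012,0.3],[0,0,0.062,0,0,0,0.3],[0,0,0.062,0,0,0,0.3],[0,0,0.062,0,0,0,0.3],[0,0,0.062,0,0,0,0.3],[0,0,0.062,0,0,0,0.3],
```

{"api": "jog_arm", "payload": {
  "series": [
    [-0.002, 0, 0.05, -0.001, 0.002, -0.012, 0.3],
    [-0.002, 0, 0.06, -0.001, 0.002, -0.012, 0.3],
    [-0.002, 0, 0.06, -0.001, 0.002, -0.012, 0.3],
    [-0.002, 0, 0.06, -0.001, 0.002, -0.012, 0.3],
    [0, 0, 0.1, 0, 0, 0, 0.3],
    [0, 0, 0.1, 0, 0, 0, 0.3],
    [0, 0, 0.07, 0, 0, 0, 0.3],
    [0, 0, 0.03, 0, 0, 0, 0.3],
    [0, 0, 0, 0, 0, 0, 0.3],
    [0, 0, 0, 0, 0, 0, 0.3]
  ]
}}

```text
t: 10.42
eef_pos: [560.6, 34.8, 164.6]
ee_rot: [167.9, 0.0, 13.4]
wrist_force: [-0.3, 0.1, -0.9]
grip_width: 60.1
finger_force: 20.0
```

```bash
cat > s.py <<'E'
from p3 import *
s=bot.read_state(); w=s["wrist_force"]; print(s["t"],rc(s["eef_pos"]),s["ee_rot"],"F",np.array([w@x,w@y,w@n]),s["grip_width"],s["finger_force"])
E
python3 s.py
```

```text
10.425 [-0.36 -0.47 88.47] [167.95   0.05  13.36] F [ 0.33  0.27 -0.86] 60.137196074948044 19.99991923570633
```

Well placed, 5 mm above the floor. Lowering in small steps to find contact.

{"api": "jog_arm", "payload": {
  "series": [
    [0, 0, 0.01, 0, 0, 0, 0.3],
    [0, 0, 0.008, 0, 0, 0, 0.3],
    [0, 0, 0.005, 0, 0, 0, 0.3],
    [0, 0, 0, 0, 0, 0, 0.3]
  ]
}}

```text
t: 10.92
eef_pos: [560.5, 33.8, 159.8]
ee_rot: [168.0, 0.1, 13.3]
wrist_force: [-1.7, 1.1, 2.3]
grip_width: 59.9
finger_force: 20.0
```

```bash
python3 s.py
```

```text
10.925 [-0.26 -0.17 83.6 ] [167.96   0.09  13.35] F [0.98 1.37 2.59] 59.94636505561858 20.00032514333725
```

{"api": "jog_arm", "payload": {
  "series": [
    [0, 0, 0.002, 0, 0, 0, 0.3],
    [0, 0, 0, 0, 0, 0, 0.7],
    [0, 0, 0, 0, 0, 0, 1],
    [0, 0, 0, 0, 0, 0, 1],
    [0, 0, 0, 0, 0, 0, 1],
    [0, 0, 0, 0, 0, 0, 1],
    [0, 0, -0.05, 0, 0, 0, 1],
    [0, 0, -0.15, 0, 0, 0, 1],
    [0, 0, -0.15, 0, 0, 0, 1],
    [0, 0, -0.05, 0, 0, 0, 1],
    [0, 0, 0, 0, 0, 0, 0.5],
    [0, 0, 0, 0, 0, 0, 0],
    [0, 0, 0, 0, 0, 0, 0]
  ]
}}

```text
t: 12.55
eef_pos: [556.4, 49.6, 236.7]
ee_rot: [167.9, 0.2, 13.3]
wrist_force: [-0.7, 0.8, 0.7]
grip_width: 61.5
finger_force: 0.0
```

```bash
cat > w5.py <<'E'
from p3 import *
p,st=shot("wrist","w5"); s=bot.read_state(); print(s["t"],rc(s["eef_pos"]),s["ee_rot"],s["grip_width"])
P=o+13*n
for q in bot.pinpoint("tin_center",p)[:2]:
    e,d=ray(p,q["position"],st); t=((P-e)@n)/(d@n); print(q,rc(e+t*d))
E
python3 w5.py
```

```text
12.6 [ -0.25   0.12 162.27] [167.92   0.17  13.33] 56.956547873763455
{'position': [252.4, 320.6], 'conf': 0.73} [ 0.6  -0.38 13.  ]
```

View pics/w5.png

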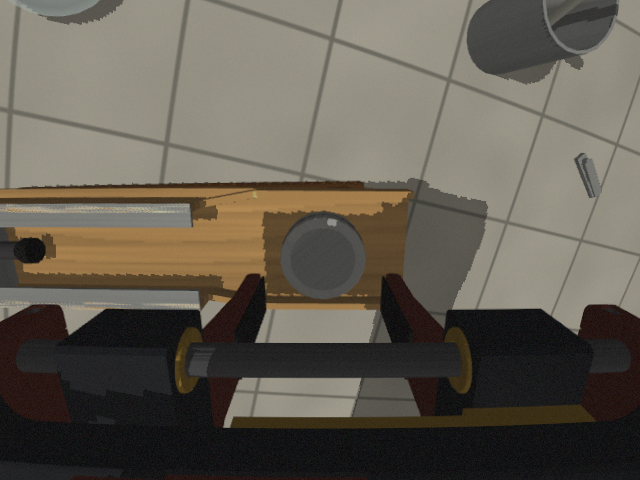

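The picture shows the tin flat in the bay at (252,321), released, and the plunger at about (250,40). Next I'll close the fingers, go uphill and come down behind the tin.

{"api": "jog_arm", "payload": {
  "series": [
    [0, 0.1, 0, 0, 0, 0, 0],
    [0, 0.12, 0, 0, 0, 0, 0],
    [0, 0.055, 0, 0, 0, 0, 0],
    [0, 0, 0, 0, 0, 0, 0],
    [0, 0, 0.08, 0, 0, 0, 0],
    [0, 0, 0.15, 0, 0, 0, 0],
    [0, 0, 0.1, 0, 0, 0, 0],
    [0, 0, 0.05, 0, 0, 0, 0],
    [0, 0, 0, 0, 0, 0, 0],
    [0, 0, 0, 0, 0, 0, 0]
  ],
  "grip_force": 40
}}

```text
t: 13.9
eef_pos: [573.1, -17.6, 175.1]
ee_rot: [167.9, 0.1, 13.4]
wrist_force: [0.7, -0.1, -0.1]
grip_width: 0.6
finger_force: 0.0
```

```bash
python3 s.py
```

```text
13.9 [-55.24  -0.6   87.51] [167.94   0.05  13.37] F [-0.25 -0.64 -0.13] 0.5765472748742091 0.0
```

{"api": "jog_arm", "payload": {
  "series": [
    [0, 0, 0.01, 0, 0, 0, 0],
    [0, -0.01, 0, 0, 0, 0, 0],
    [0, -0.015, 0, 0, 0, 0, 0],
    [0, -0.015, 0, 0, 0, 0, 0],
    [0, -0.015, 0, 0, 0, 0, 0],
    [0, -0.015, 0, 0, 0, 0, 0],
    [0, -0.015, 0, 0, 0, 0, 0],
    [0, -0.015, 0, 0, 0, 0, 0],
    [0, -0.015, 0, 0, 0, 0, 0],
    [0, -0.015, 0, 0, 0, 0, 0],
    [0, -0.015, 0, 0, 0, 0, 0],
    [0, -0.015, 0, 0, 0, 0, 0],
    [0, -0.015, 0, 0, 0, 0, 0],
    [0, -0.015, 0, 0, 0, 0, 0],
    [0, -0.015, 0, 0, 0, 0, 0],
    [0, -0.015, 0, 0, 0, 0, 0]
  ]
}}

```text
t: 15.9
eef_pos: [562.9, 23.8, 163.5]
ee_rot: [167.9, 0.1, 13.3]
wrist_force: [-0.0, -0.4, 0.8]
grip_width: 0.8
finger_force: 0.3
```

```bash
sed -i 's/w5"/w6"/' w5.py; python3 s.py; python3 w5.py
```

```text
15.9 [-11.12  -0.17  85.03] [167.94   0.09  13.35] F [-0.54  0.11  0.73] 0.7651976613856019 0.34187338314950466
15.95 [-10.7   -0.18  84.98] [167.95   0.11  13.37] 0.58752301120477
{'position': [297.6, 245.1], 'conf': 0.64} [27.46 -0.69 13.  ]
```

View pics/w6.png

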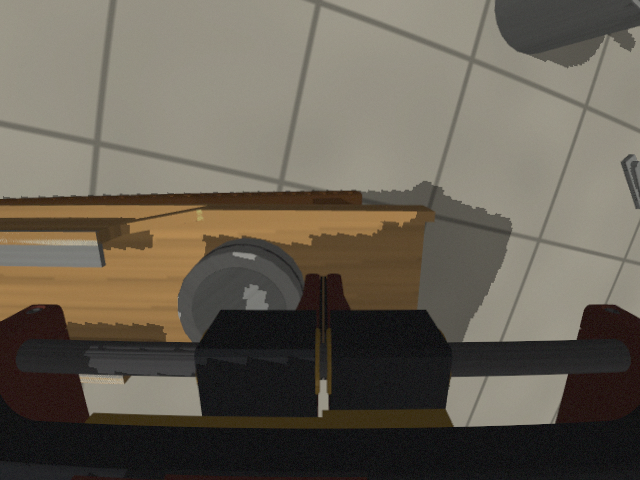

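The picture shows the closed fingers against the tin's uphill side, with the tin at about (298,245) sliding flat on the centre line. Continuing.

{"api": "jog_arm", "payload": {
  "series": [
    [0, -0.015, 0, 0, 0, 0, 0],
    [0, -0.015, 0, 0, 0, 0, 0],
    [0, -0.015, 0, 0, 0, 0, 0],
    [0, -0.015, 0, 0, 0, 0, 0],
    [0, -0.015, 0, 0, 0, 0, 0],
    [0, -0.015, 0, 0, 0, 0, 0],
    [0, -0.015, 0, 0, 0, 0, 0],
    [0, -0.015, 0, 0, 0, 0, 0],
    [0, -0.015, 0, 0, 0, 0, 0],
    [0, -0.015, 0, 0, 0, 0, 0],
    [0, -0.015, 0, 0, 0, 0, 0],
    [0, -0.015, 0, 0, 0, 0, 0],
    [0, -0.015, 0, 0, 0, 0, 0],
    [0, -0.015, 0, 0, 0, 0, 0],
    [0, -0.015, 0, 0, 0, 0, 0],
    [0, -0.015, 0, 0, 0, 0, 0],
    [0, -0.015, 0, 0, 0, 0, 0],
    [0, -0.015, 0, 0, 0, 0, 0],
    [0, -0.015, 0, 0, 0, 0, 0],
    [0, -0.015, 0, 0, 0, 0, 0]
  ]
}}

```text
t: 18.5
eef_pos: [549.3, 80.8, 151.0]
ee_rot: [167.9, 0.1, 13.3]
wrist_force: [1.7, -1.6, 2.6]
grip_width: 0.4
finger_force: 0.8
```

```bash
python3 s.py
```

```text
18.5 [48.87 -0.11 84.99] [167.94   0.09  13.35] F [-2.46 -1.28  2.13] 0.410465300361127 0.7560146413743496
```

{"api": "jog_arm", "payload": {
  "series": [
    [0, -0.015, 0, 0, 0, 0, 0],
    [0, -0.015, 0, 0, 0, 0, 0],
    [0, -0.015, 0, 0, 0, 0, 0],
    [0, -0.015, 0, 0, 0, 0, 0],
    [0, -0.015, 0, 0, 0, 0, 0],
    [0, -0.015, 0, 0, 0, 0, 0],
    [0, -0.015, 0, 0, 0, 0, 0],
    [0, -0.015, 0, 0, 0, 0, 0],
    [0, -0.015, 0, 0, 0, 0, 0],
    [0, -0.015, 0, 0, 0, 0, 0],
    [0, -0.015, 0, 0, 0, 0, 0],
    [0, -0.015, 0, 0, 0, 0, 0],
    [0, 0, 0, 0, 0, 0, 0]
  ]
}}

```text
t: 20.12
eef_pos: [541.0, 115.5, 143.2]
ee_rot: [168.0, 0.1, 13.4]
wrist_force: [0.6, 0.2, 0.3]
grip_width: 0.3
finger_force: 0.0
```

```bash
python3 s.py; cat > w7.py <<'E'
from p3 import *
p,st=shot("wrist","w7"); s=bot.read_state(); print(s["t"],rc(s["eef_pos"]),s["grip_width"])
E
python3 w7.py; python3 s.py
```

```text
20.125 [85.31  0.06 84.83] [167.96   0.12  13.38] F [-0.02 -0.61  0.32] 0.28018636931532515 0.0
20.175 [85.16  0.09 84.81] 0.24202437538052127
20.175 [85.16  0.09 84.81] [167.96   0.12  13.37] F [-0.93 -0.46  0.31] 0.24202437538052127 0.0
```

View pics/w7.png

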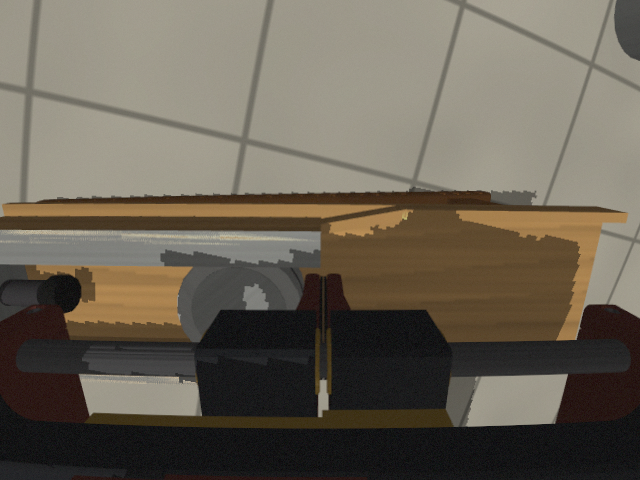

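The picture shows the tin under the lips, front edge at column 178, and the plunger face at column 80, which leaves a gap of about 49 mm.

{"api": "jog_arm", "payload": {
  "series": [
    [0, -0.015, 0, 0, 0, 0, 0],
    [0, -0.015, 0, 0, 0, 0, 0],
    [0, -0.015, 0, 0, 0, 0, 0],
    [0, -0.015, 0, 0, 0, 0, 0],
    [0, -0.015, 0, 0, 0, 0, 0],
    [0, -0.015, 0, 0, 0, 0, 0],
    [0, -0.015, 0, 0, 0, 0, 0],
    [0, -0.015, 0, 0, 0, 0, 0],
    [0, -0.015, 0, 0, 0, 0, 0],
    [0, -0.015, 0, 0, 0, 0, 0],
    [0, -0.015, 0, 0, 0, 0, 0],
    [0, -0.015, 0, 0, 0, 0, 0],
    [0, -0.005, 0, 0, 0, 0, 0],
    [0, -0.005, 0, 0, 0, 0, 0],
    [0, -0.005, 0, 0, 0, 0, 0]
  ]
}}

```text
t: 22.05
eef_pos: [532.4, 152.0, 135.3]
ee_rot: [167.9, 0.1, 13.3]
wrist_force: [0.4, -1.6, -0.1]
grip_width: 0.8
finger_force: 0.2
```

```bash
sed -i 's/w7"/w8"/' w7.py; python3 s.py;python3 w7.py; python3 s.py
```

```text
22.05 [123.7    0.02  84.88] [167.94   0.09  13.34] F [-1.56 -0.05 -0.48] 0.7997906813523499 0.18893121276050806
22.1 [123.84   0.02  84.86] 0.3824462222068185
22.1 [123.84   0.02  84.86] [167.95   0.1   13.35] F [-0.82  0.23  0.56] 0.3824462222068185 0.2090642787516117
```

View pics/w8.png

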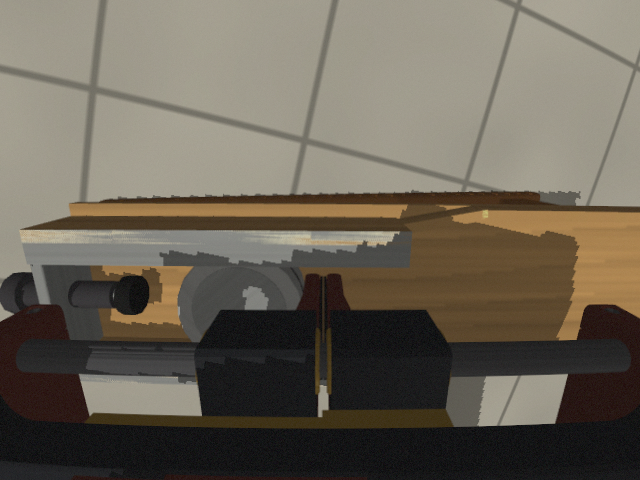

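The picture shows the plunger face at column 149 and the tin front at about 178–185, a gap of roughly 16–20 mm. Advancing 11 mm slowly, then in short feeling steps.

{"api": "jog_arm", "payload": {
  "series": [
    [0, -0.005, 0, 0, 0, 0, 0],
    [0, -0.005, 0, 0, 0, 0, 0],
    [0, -0.005, 0, 0, 0, 0, 0],
    [0, -0.005, 0, 0, 0, 0, 0],
    [0, -0.005, 0, 0, 0, 0, 0],
    [0, -0.005, 0, 0, 0, 0, 0],
    [0, -0.005, 0, 0, 0, 0, 0],
    [0, -0.005, 0, 0, 0, 0, 0],
    [0, -0.005, 0, 0, 0, 0, 0],
    [0, -0.005, 0, 0, 0, 0, 0],
    [0, -0.005, 0, 0, 0, 0, 0]
  ]
}}

```text
t: 23.48
eef_pos: [529.9, 162.6, 133.0]
ee_rot: [167.9, 0.1, 13.3]
wrist_force: [0.5, 0.5, -0.1]
grip_width: 0.8
finger_force: 0.2
```

```bash
python3 s.py
```

```text
23.475 [134.77  -0.    84.88] [167.94   0.09  13.35] F [ 0.39 -0.63 -0.02] 0.8489818839999832 0.23747971281409264
```

{"api": "jog_arm", "payload": {
  "series": [
    [0, -0.004, 0, 0, 0, 0, 0],
    [0, -0.003, 0, 0, 0, 0, 0],
    [0, -0.003, 0, 0, 0, 0, 0],
    [0, -0.002, 0, 0, 0, 0, 0]
  ]
}}

```text
t: 23.98
eef_pos: [529.4, 164.8, 132.5]
ee_rot: [167.9, 0.1, 13.3]
wrist_force: [0.0, -0.0, -0.5]
grip_width: 0.3
finger_force: 0.2
```

{"api": "jog_arm", "payload": {
  "series": [
    [0, -0.003, 0, 0, 0, 0, 0],
    [0, -0.003, 0, 0, 0, 0, 0],
    [0, -0.003, 0, 0, 0, 0, 0]
  ]
}}

```text
t: 24.35
eef_pos: [528.9, 166.5, 132.1]
ee_rot: [167.9, 0.1, 13.4]
wrist_force: [-0.2, -0.5, 0.1]
grip_width: 0.5
finger_force: 0.3
```

{"api": "jog_arm", "payload": {
  "series": [
    [0, -0.003, 0, 0, 0, 0, 0],
    [0, -0.003, 0, 0, 0, 0, 0],
    [0, -0.003, 0, 0, 0, 0, 0]
  ]
}}

```text
t: 24.72
eef_pos: [528.5, 168.2, 131.8]
ee_rot: [167.9, 0.1, 13.4]
wrist_force: [-0.5, 0.4, 0.1]
grip_width: 0.4
finger_force: 0.3
```

```bash
python3 s.py
```

```text
24.725 [140.74   0.02  84.87] [167.94   0.09  13.35] F [0.5  0.42 0.23] 0.43012801084463415 0.26868872344493866
```

{"api": "jog_arm", "payload": {
  "series": [
    [0, -0.003, 0, 0, 0, 0, 0],
    [0, -0.003, 0, 0, 0, 0, 0],
    [0, -0.003, 0, 0, 0, 0, 0]
  ]
}}

```text
t: 25.1
eef_pos: [528.1, 169.9, 131.4]
ee_rot: [167.9, 0.1, 13.3]
wrist_force: [-0.5, -0.9, 0.4]
grip_width: 0.3
finger_force: 0.3
```

{"api": "jog_arm", "payload": {
  "series": [
    [0, -0.003, 0, 0, 0, 0, 0],
    [0, -0.003, 0, 0, 0, 0, 0],
    [0, -0.003, 0, 0, 0, 0, 0]
  ]
}}

```text
t: 25.48
eef_pos: [527.7, 171.7, 131.0]
ee_rot: [167.9, 0.1, 13.4]
wrist_force: [-0.7, -0.7, 1.1]
grip_width: 0.4
finger_force: 0.3
```

{"api": "jog_arm", "payload": {
  "series": [
    [0, -0.003, 0, 0, 0, 0, 0],
    [0, -0.003, 0, 0, 0, 0, 0],
    [0, -0.002, 0, 0, 0, 0, 0]
  ]
}}

```text
t: 25.85
eef_pos: [527.4, 173.2, 130.7]
ee_rot: [167.9, 0.1, 13.3]
wrist_force: [-0.5, -0.2, 0.6]
grip_width: 0.3
finger_force: 0.3
```

```bash
sed -i 's/w8"/w9"/' w7.py; python3 w7.py; python3 s.py; python3 -c "
import cv2;a=cv2.imread('pics/w9.png')[220:350,60:360];cv2.imwrite('pics/w9c.png',cv2.resize(a,None,fx=2.5,fy=2.5))"
```

```text
25.9 [145.98   0.03  84.86] 0.3939736504209167
25.9 [145.98   0.03  84.86] [167.95   0.1   13.35] F [-0.58  0.31  0.13] 0.3939736504209167 0.28865279629826546
```

View pics/w9c.png

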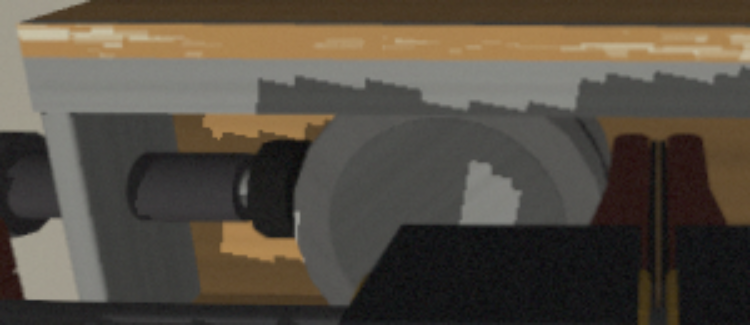

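The crop shows the plunger face meeting the tin's rim at about crop (300,190), so contact is imminent. Continuing in smaller steps.

{"api": "jog_arm", "payload": {
  "series": [
    [0, -0.003, 0, 0, 0, 0, 0],
    [0, -0.003, 0, 0, 0, 0, 0],
    [0, 0, 0, 0, 0, 0, 0]
  ]
}}

```text
t: 26.28
eef_pos: [527.0, 174.4, 130.4]
ee_rot: [167.9, 0.1, 13.4]
wrist_force: [0.2, -1.0, 0.5]
grip_width: 0.5
finger_force: 0.1
```

{"api": "jog_arm", "payload": {
  "series": [
    [0, -0.003, 0, 0, 0, 0, 0],
    [0, -0.003, 0, 0, 0, 0, 0],
    [0, -0.002, 0, 0, 0, 0, 0]
  ]
}}

```text
t: 26.65
eef_pos: [526.8, 175.5, 130.1]
ee_rot: [167.9, 0.1, 13.3]
wrist_force: [0.7, -2.0, 1.4]
grip_width: 0.6
finger_force: 1.1
```

{"api": "jog_arm", "payload": {
  "series": [
    [0, -0.001, 0, 0, 0, 0, 0],
    [0, 0, 0, 0, 0, 0, 0]
  ]
}}

```text
t: 26.9
eef_pos: [526.8, 175.7, 130.1]
ee_rot: [167.9, 0.1, 13.3]
wrist_force: [-0.7, -2.1, 1.5]
grip_width: 0.3
finger_force: 1.4
```

```bash
python3 s.py
```

```text
26.9 [148.6    0.03  84.86] [167.93   0.09  13.33] F [-2.12  1.17  1.04] 0.33382396062880426 1.4024316519498825
```

{"api": "jog_arm", "payload": {
  "series": [
    [0, -0.002, 0, 0, 0, 0, 0],
    [0, -0.002, 0, 0, 0, 0, 0],
    [0, -0.001, 0, 0, 0, 0, 0],
    [0, 0, 0, 0, 0, 0, 0],
    [0, 0, 0, 0, 0, 0, 0]
  ]
}}

```text
t: 27.52
eef_pos: [526.6, 176.5, 129.9]
ee_rot: [167.9, 0.1, 13.3]
wrist_force: [0.7, -4.6, 2.2]
grip_width: 0.3
finger_force: 2.7
```

```bash
python3 s.py
```

```text
27.525 [149.42   0.01  84.86] [167.91   0.09  13.33] F [-5.02  0.42  1.14] 0.26125367110686765 2.719760611653328
```

{"api": "jog_arm", "payload": {
  "series": [
    [0, -0.001, 0, 0, 0, 0, 0],
    [0, -0.001, 0, 0, 0, 0, 0],
    [0, 0, 0, 0, 0, 0, 0],
    [0, 0, 0, 0, 0, 0, 0],
    [0, 0, 0, 0, 0, 0, 0]
  ]
}}

```text
t: 28.15
eef_pos: [526.6, 176.7, 129.9]
ee_rot: [167.9, 0.1, 13.3]
wrist_force: [1.1, -5.1, 2.2]
grip_width: 0.7
finger_force: 3.0
```

```bash
python3 s.py
```

```text
28.15 [149.6    0.01  84.85] [167.9    0.08  13.32] F [-5.54  0.1   1.11] 0.7379265090554302 2.9901815950870514
```

{"api": "jog_arm", "payload": {
  "series": [
    [0, 0.001, 0, 0, 0, 0, 0],
    [0, 0.002, 0, 0, 0, 0, 0],
    [0, 0.002, 0, 0, 0, 0, 0],
    [0, 0.002, 0, 0, 0, 0, 0],
    [0, 0.003, 0, 0, 0, 0, 0],
    [0, 0.003, 0, 0, 0, 0, 0],
    [0, 0.005, 0, 0, 0, 0, 0],
    [0, 0.01, 0, 0, 0, 0, 0],
    [0, 0.03, 0, 0, 0, 0, 0],
    [0, 0.05, 0, 0, 0, 0, 0],
    [0, 0.05, 0, 0, 0, 0, 0],
    [0, 0.03, 0, 0, 0, 0, 0],
    [0, 0, 0, 0, 0, 0, 0],
    [0, 0, -0.1, 0, 0, 0, 0],
    [0, 0, -0.2, 0, 0, 0, 0],
    [0, 0, -0.15, 0, 0, 0, 0],
    [0, 0, 0, 0, 0, 0, 0],
    [0, 0, 0, 0, 0, 0, 0],
    [0, 0, 0, 0, 0, 0, 0]
  ]
}}

```text
t: 30.52
eef_pos: [530.2, 159.7, 224.6]
ee_rot: [167.9, 0.2, 13.3]
wrist_force: [0.8, -0.2, -0.5]
grip_width: 1.0
finger_force: 0.0
```

```bash
sed -i 's/w6"/w10"/' w5.py; python3 w5.py; python3 s.py; python3 -c "
import cv2;a=cv2.imread('pics/w10.png')[180:340,0:400];cv2.imwrite('pics/w10c.png',cv2.resize(a,None,fx=2,fy=2))"
```

```text
30.575 [112.78   0.35 173.98] [167.91   0.18  13.33] 0.5897053332974898
{'position': [246.4, 221.2], 'conf': 0.89} [189.63  -1.13  13.  ]
30.625 [112.7    0.26 174.08] [167.91   0.17  13.32] F [ 0.99  0.11 -0.04] 0.560443091454334 0.0
```

View pics/w10c.png

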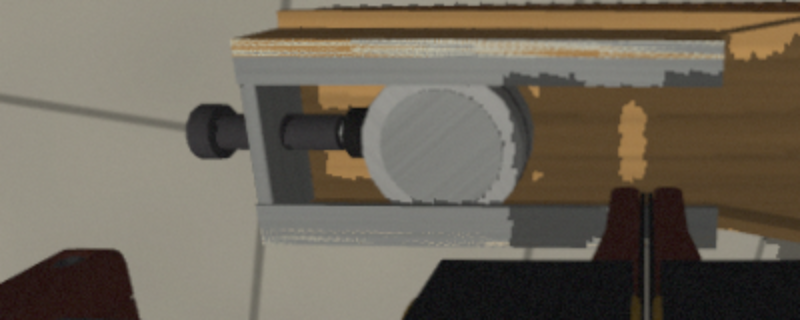

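The crop shows the tin flat under the lips, centred at about crop (445,143). The plunger touches its downhill edge at about (365,133), and the fingers are clear. Handing in.

```bash
python3 -c "
from plant import bot
print(bot.close_job())"
```

```text
the job is handed in; nothing more can be done
None
```

The tin was laid flat in the bay, let go, pushed gently against the stop (about 5–6 N at the wrist) and left resting on it with the fingers clear; the job is handed in at about 31 s, but no verdict was returned.

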